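Tilt the wooden lid under the keeper of the biscuit tub and lay it flat

ROBOT

A 6-joint arm with a two-finger parallel gripper is mounted at the origin on the work surface. World frame = base frame: x ahead of the robot, y to its left, z up, the work surface at z = 0. Lengths are in m, angles in rad, forces in N, time in s.
With the tool pointing down it reaches from about 0.3 to 0.775 m from the base axis. Payload 14.6 kg.
Tool frame: the origin (TCP) lies at the very end of the fingers, on their centre line; the grasp point (between the pads) lies 19 mm behind it (bot.grasp_offset is the distance from the TCP to the grasp point, in m); z points along the fingers, y is the direction in which the jaws open and shut (so a half turn about z gives the same grasp; the last joint's range is limited). The gripper opens to 85 mm and grips with 20 to 120 N. Pads are 22 mm wide; open, the fingers measure 114 mm over their backs; the gripper's body (76 mm by 85 mm) begins 54 mm behind the grasp point. The pads swing forward as they close: fully open they stand 13 mm farther back than shut.
Start: joints at [-1.363, 0.3, 1.521, -0, 1.321, -0.067], TCP at [0.149, -0.529, 0.231] pointing down, gripper open.
Joint ranges: [-3.03, 3.03], [-0.79, 2.21], [0.23, 2.52], [-1.04, 4.18], [0, 3.07], [-2.55, 2.55]. Speed limits (rad/s): [2.22, 2.22, 2.57, 3.14, 3.14, 3.14].

INTERFACE

Orientations are given as a rotation vector (axis times angle).
In Python, from workcell import readout, viewer, ticket, bot gives the robot as it stands. The module is installed in compiled form; this text tells all that it offers.
- The arm moves only by the tool carry_out, never from a script. Its argument "plan" is one flat list of numbers, 6 for each row, row after row: the shift along the tool's x, y, z in mm, then the turn, a rotation vector about the tool's x, y, z in rad. A call has 1 to 20 rows; each row is the pose to reach, as a shift and turn from the pose commanded when the call began, along the tool's axes at that moment; what a row does not reach only later rows make up. A row lasts 1/10 s, in which the tool goes at most 50 mm and 8.59 degrees, less where a joint would pass 70% of its speed; a pose out of reach is approached as far as the arm can. A call with a gripper value outside its range is refused whole. "hand" is the closure, from -1 (fully open) to 1 (shut), set as the call begins (left out, the last holds). The fingers move at their own pace and stop on an object; "squeeze" is the grip in N (left out, the last holds). Time passes only in rows, so rows that repeat a pose let the fingers close. It gives the time, the measured TCP pose, the force and the opening at its end, in the units of the state.
- readout.state(): the state, without advancing time (a new reading comes with each control period).
- viewer.get_image(name): name is "scene" or "top" or "wrist"; returns a dict with "pixels" (384x512x3 uint8, red, green, blue), "intrinsics" (3x3 intrinsics, pixels), "xyz" and "rotation" of the camera in the world. Camera axes: x right, y down, z forward; pixel columns grow to the right and rows downward; lengths in m; the calibration is good to about 2 mm. The wrist camera is an equidistant fisheye: a pixel r from the principal point sees the ray r / f radians off the axis. A picture is of the moment at which its call begins. There is no depth.
- ticket.close_job(): hands the job in, once; it reports no verdict.
The state is a dict: "time_s": time; "q": joint angles; "dq": joint speeds; "joint_efforts": joint torques, N m; "tcp_pos": TCP position; "tcp_rot": TCP orientation; "force": force on the tool from outside, world axes, zero at the start; "ft_torque": the same for the moment, N m; "grip_width": opening from 0.0 (shut) to 1.0 (fully open).
Only numpy, scipy, OpenCV 4.12 (cv2) and the standard library are available. Lean on these libraries where they do the work, as an engineer would, in place of code of your own. Each camera call takes 0.05 s, during which the arm holds its last target.

TASK

Close the open biscuit tub at the market stall with the wooden lid with the red knob: tilt the lid, slip its low edge first into the recess in the tub's mouth beneath the green metal keeper tongue, then lower the other side until the lid lies flat on the ledge, and only then let go of it. Leave the small blue lid with the black knob and the amber jar where they stand.

Things in the scene. Friction and masses are not known exactly. Their poses are not given: they have to be found in the camera images.
- lid_knob (a point): The right lid, loose, flat on the table: brown wooden disc, 110 mm diameter, 8 mm thick, about 0.14 kg, with a red upright cylindrical knob (26 mm diameter, 30 mm tall) on a thin stem 24 mm tall. This point: centre of the red knob, on the lid's axis, 47 mm above the disc's underside. z is the lid's axis, up; the lid is round, so x and y mean nothing.
- tub_seat (a point): White tub, fixed, 150 wide, 92 high. Mouth: recess 130 mm diameter, 12 deep; its floor is a ledge ring, inner diameter 84. This point: centre of the recess at ledge level, 80 mm above the table; z up. On the -x side a green tongue 40 mm wide reaches over the recess from the rim to x = -41 mm, 22 to 25 mm above the ledge: a lid tilted 20 degrees, low edge to -x, goes down before it, then under it.
- small_lid_knob (a point): The wrong lid, loose, to be left alone: a blue-painted metal disc 76 mm in diameter and 8 mm thick with the same stem and a black knob 26 mm in diameter. This point is the centre of the knob, 47 mm above its underside. The two lids may lie in either place.
- jar_middle (a point): An amber glass jar with brass cap, loose, to be left alone: 72 mm in diameter, 117 mm tall. This point is on its axis, 58 mm above the table.
Not all that is in view belongs to the job. Of the things shaped like the part that bears lid_knob, the wooden one is meant.

How it is judged:
By the outcome, as a careful person would: the job done as asked, in the order asked, and still so for the second after the job is handed in, with the robot touching nothing.
It also fails if it takes over 38 s, if anything falls off the work surface, if the arm or the gripper's body presses on something with over 40 N, if the wrist force passes 120 N, or if a joint passes its speed limit or range.

## Working session

There is one attempt and no reset: what is moved stays moved. The work goes in short steps, Python scripts to look and compute and a tool call to move; the robot and the scene stay as the last step left them, time stands still between calls to the robot, and variables do not carry over. Pictures are saved under pics/ and viewed, and the job is handed in when it is done.

Besides the shell and the picture viewer there is one more tool, called after "Emit:" as name(argument=value, ...) on one line, values as JSON. carry_out: Moves the arm, as the interface text tells. Its arguments: {"type":"object","properties":{"plan":{"type":"array"},"hand":{"type":"number"},"squeeze":{"type":"number"}},"required":["plan"]}

```bash
mkdir -p pics; ls; python3 - <<'E'
from workcell import readout, viewer, ticket, bot
import cv2,numpy as np
print(readout.state()); print(bot.grasp_offset,dir(bot))
for n in ["scene","top","wrist"]:
    d=viewer.get_image(n); cv2.imwrite(f"pics/{n}0.png",d["pixels"][:,:,::-1]); print(n,d["intrinsics"],d["xyz"],d["rotation"])
    np.savez(f"{n}0.npz",**{k:d[k] for k in d})
E
```

```text
pics
{'time_s': 0.0, 'q': array([-1.36260846e+00,  3.00511570e-01,  1.52157543e+00,  1.67107151e-05,
        1.32071573e+00, -6.66100757e-02]), 'dq': array([-7.35159462e-04,  2.06752014e-04,  2.83409678e-05, -1.28099189e-03,
       -4.12735778e-04, -4.43486076e-04]), 'joint_efforts': array([ 1.75700876e-03, -5.43498337e+01, -3.61795163e+01,  2.07425450e-05,
        4.02579535e-03,  3.09137889e-07]), 'tcp_pos': array([ 0.149191  , -0.52913555,  0.23070151]), 'tcp_rot': array([-3.11078912e+00, -4.30122795e-01,  1.09034637e-04]), 'force': array([-0.43378787, -0.68202849,  0.14476682]), 'ft_torque': array([ 0.02103023, -0.00472028, -0.03877477]), 'grip_width': 0.9991853331944992}
0.0187 ['MotionError', '__class__', '__delattr__', '__dict__', '__dir__', '__doc__', '__eq__', '__format__', '__ge__', '__getattribute__', '__getstate__', '__gt__', '__hash__', '__init__', '__init_subclass__', '__le__', '__lt__', '__module__', '__ne__', '__new__', '__reduce__', '__reduce_ex__', '__repr__', '__setattr__', '__sizeof__', '__str__', '__subclasshook__', '__weakref__', 'grasp_offset']
scene [[414.00364357   0.         260.89147974]
 [  0.         414.00364357 193.62154381]
 [  0.           0.           1.        ]] [1.08626031 0.53044187 0.83328088] [-0.9977686  -2.43324106  1.04847515]
top [[403.84805234   0.         258.24738105]
 [  0.         403.84805234 192.31494696]
 [  0.           0.           1.        ]] [ 0.46301507 -0.03034049  1.18244679] [-2.21172916  2.20260182 -0.0528306 ]
wrist [[297.31863964   0.         250.48318696]
 [  0.         297.31863964 191.47417597]
 [  0.           0.           1.        ]] [ 0.22863907 -0.50632239  0.37422613] [ 2.28706961 -1.72987917 -0.28844757]
```

View pics/scene0.png

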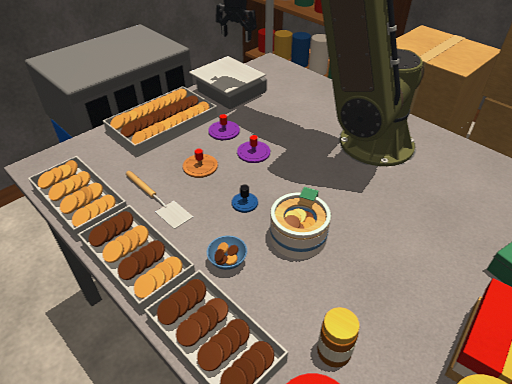

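View pics/top0.png

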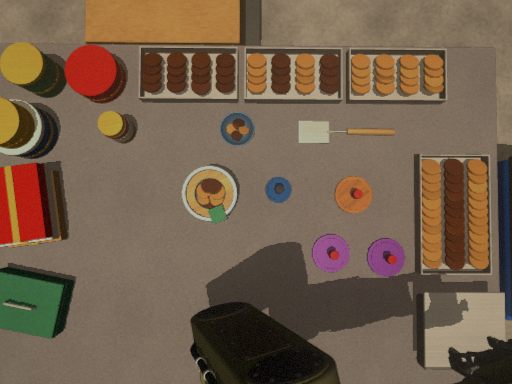

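View pics/wrist0.png

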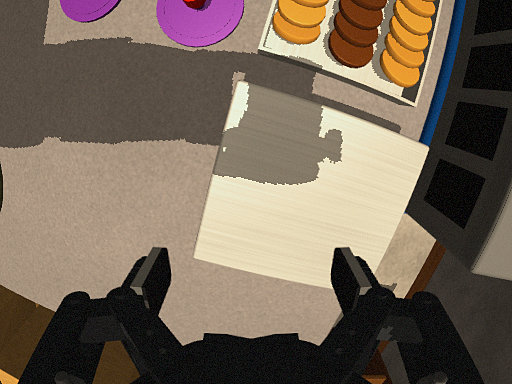

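The scene picture shows the wooden lid at about (200,163), the tub at (300,218) with its green tongue at (309,194), the blue lid at (245,199) and the jar at (338,337). In the top picture they are at (353,195), (210,193), (218,214), (278,189) and (113,124). The two purple lids are distractors. Next I measure.

```bash
cat > h.py <<'E'
import numpy as np, cv2
from scipy.spatial.transform import Rotation as R
def ray(d,uv):
    K=d["intrinsics"];v=np.array([(uv[0]-K[0,2])/K[0,0],(uv[1]-K[1,2])/K[1,1],1])
    return R.from_rotvec(d["rotation"]).apply(v)
def onz(d,uv,z):
    r=ray(d,uv);return d["xyz"]+r*(z-d["xyz"][2])/r[2]
def proj(d,P):
    K=d["intrinsics"];c=R.from_rotvec(d["rotation"]).inv().apply(np.atleast_2d(P)-d["xyz"])
    return c[:,:2]/c[:,2:]*K[0,0]+K[:2,2]
def projw(d,P):
    K=d["intrinsics"];c=R.from_rotvec(d["rotation"]).inv().apply(np.atleast_2d(P)-d["xyz"])
    rr=np.hypot(c[:,0],c[:,1]);th=np.arctan2(rr,c[:,2])
    return c[:,:2]/rr[:,None]*th[:,None]*K[0,0]+K[:2,2]
def tri(d1,a,d2,b):
    r1,r2=ray(d1,a),ray(d2,b);A=np.c_[r1,-r2];t=np.linalg.lstsq(A,d2["xyz"]-d1["xyz"],rcond=None)[0]
    p,q=d1["xyz"]+r1*t[0],d2["xyz"]+r2*t[1];return (p+q)/2,np.linalg.norm(p-q)
E
python3 - <<'E'
import numpy as np,cv2
from h import *
t=dict(np.load("top0.npz"));s=dict(np.load("scene0.npz"))
def crop(d,x,y,w,n,k=7):
    return cv2.resize(d["pixels"][y:y+w,x:x+w,::-1],None,fx=k,fy=k,interpolation=cv2.INTER_NEAREST)
a=np.hstack([crop(t,180,164,60,0,6),crop(t,325,167,60,0,6)])
cv2.imwrite("pics/ct.png",a)
a=np.hstack([crop(s,262,180,75,0,5),crop(s,170,140,60,0,6)[:375] if 0 else cv2.resize(crop(s,170,135,60,0,6),(375,375))])
cv2.imwrite("pics/cs.png",a)
# tongue/knob masks
for n,d in(("top",t),("scene",s)):
    hsv=cv2.cvtColor(d["pixels"],cv2.COLOR_RGB2HSV)
    for c,m in(("green",cv2.inRange(hsv,(55,100,30),(90,255,255))),("red",cv2.inRange(hsv,(0,190,90),(4,255,255))|cv2.inRange(hsv,(175,190,90),(180,255,255))),("orange",cv2.inRange(hsv,(8,150,100),(14,255,255)))):
        k,l,st,ce=cv2.connectedComponentsWithStats(m)
        for i in range(1,k):
            if st[i,4]>25:print(n,c,st[i],ce[i].round(1),onz(d,ce[i],.047).round(3))
E
```

```text
top green [   0  271   64   67 3158] [ 29.5 303.7] [0.195 0.591 0.047]
top red [  65   45   52   51 2068] [90.4 70.1] [0.851 0.436 0.047]
top red [  12  163   34   78 1905] [ 28.3 201.5] [0.478 0.601 0.047]
top red [  0 168  12  76 595] [  3.9 212.5] [0.447 0.668 0.047]
top red [353 190   9   8  49] [357.6 193.3] [ 0.504 -0.322  0.047]
top red [330 251   8   8  28] [334.8 255.1] [ 0.331 -0.257  0.047]
top red [388 255   8   9  48] [392. 259.] [ 0.32  -0.417  0.047]
top orange [335 176  37  37 985] [352.6 194.4] [ 0.501 -0.308  0.047]
top orange [423 238   8  13  27] [425.4 244.3] [ 0.362 -0.512  0.047]
top orange [423 256  11  11  33] [427.1 261.6] [ 0.313 -0.516  0.047]
scene green [295   0  18   6 102] [303.6   2.4] [-0.753 -0.982  0.047]
scene green [299 187  19  14 163] [308.7 193.5] [0.397 0.033 0.047]
scene green [495 243  17  26 246] [505.5 255.3] [0.223 0.506 0.047]
scene green [487 258  25  28 357] [500.7 271.6] [0.28  0.518 0.047]
scene red [258  28   7   7  37] [261.6  31.2] [-0.307 -0.86   0.047]
scene red [220 114   7   5  30] [222.9 116.3] [ 0.311 -0.429  0.047]
scene r
[... 497 characters left out ...]
[183 154  35  22 531] [199.9 165.4] [ 0.535 -0.274  0.047]
scene orange [ 89 211  43  34 610] [109.  227.6] [ 0.857 -0.24   0.047]
scene orange [305 211   8   7  28] [308.7 214.5] [0.458 0.085 0.047]
scene orange [288 215  16  14  95] [296.  222.1] [0.503 0.08  0.047]
scene orange [118 241  46  38 739] [139.7 258.7] [ 0.856 -0.1    0.047]
scene orange [227 245  10  11  70] [232.1 249.7] [0.682 0.033 0.047]
scene orange [157 279  48  45 989] [179.8 300.6] [0.857 0.058 0.047]
scene orange [ 176  298   52   47 1167] [200.8 321.1] [0.856 0.129 0.047]
scene orange [ 198  319   51   51 1273] [221.9 344.2] [0.857 0.198 0.047]
scene orange [ 221  341   53   43 1159] [249.2 364.1] [0.846 0.265 0.047]
```

```bash
sleep 1
```

```text
(no output)
```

View pics/ct.png

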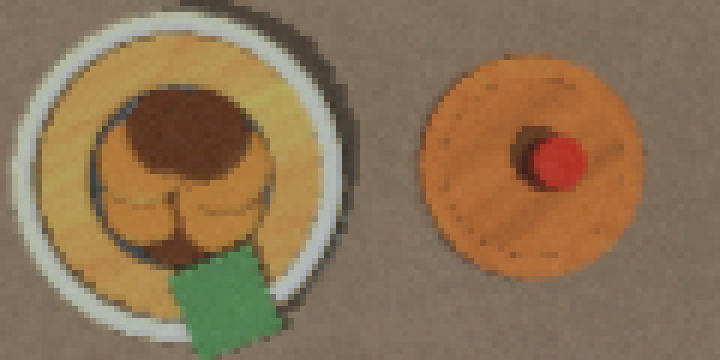

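View pics/cs.png

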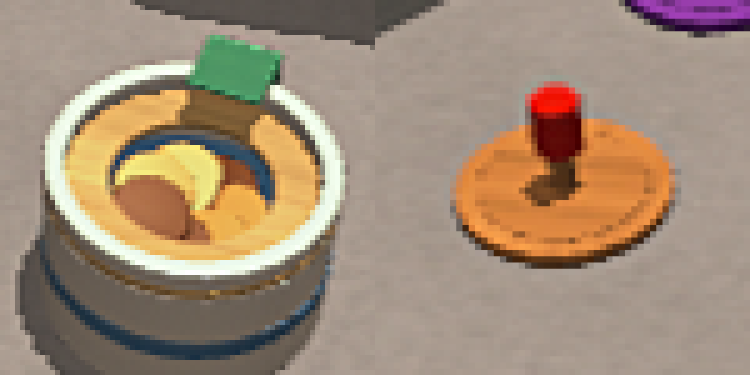

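The top crop shows the tub with its tongue toward the lower right, and the wooden lid with the red knob upright. Next I fit the models and overlay them to check.

```bash
cat > m.py <<'E'
import numpy as np,cv2
from h import *
from scipy.optimize import least_squares
t=dict(np.load("top0.npz"));s=dict(np.load("scene0.npz"))
def circ(P):
    f=lambda p:np.hypot(P[:,0]-p[0],P[:,1]-p[1])-p[2]
    r=least_squares(f,[*P.mean(0)[:2],.05],loss="soft_l1",f_scale=.002);return r.x
def big(m,x0,y0,x1,y1):
    mm=np.zeros_like(m);mm[y0:y1,x0:x1]=m[y0:y1,x0:x1]
    c,_=cv2.findContours(mm,cv2.RETR_EXTERNAL,cv2.CHAIN_APPROX_NONE);return max(c,key=cv2.contourArea)[:,0].astype(float)
ht=cv2.cvtColor(t["pixels"],cv2.COLOR_RGB2HSV);hs=cv2.cvtColor(s["pixels"],cv2.COLOR_RGB2HSV)
# lid
for d,h,b in((t,ht,(325,165,385,225)),(s,hs,(170,135,235,190))):
    m=cv2.inRange(h,(5,120,60),(16,255,255))
    c=big(m,*b);print("lid",circ(np.array([onz(d,u,.008) for u in c])))
# tub rim top: white
m=((ht[...,1]<60)&(ht[...,2]>150)).astype(np.uint8)*255
c=big(m,170,150,250,235);print("rim",circ(np.array([onz(t,u,.092) for u in c])))
# inner recess: non-white inside
m=((ht[...,1]>90)&(ht[...,2]>60)).astype(np.uint8)*255
m[(ht[...,0]>45)]=0
mt=big(cv2.inRange(ht,(50,80,30),(90,255,255)),195,195,240,230)
ms=big(cv2.inRange(hs,(50,80,30),(90,255,255)),290,180,325,205)
for d,c in((t,mt),(s,ms)):
    P=np.array([onz(d,u,.105) for u in c]).astype(np.float32)
    print("tongue",cv2.minAreaRect(P[:,:2]*1000))
k=[(357.6,193.3)]
print("knob top",onz(t,k[0],.062-.002), onz(s,(198.1,152.9),.05))
print("knob s top", onz(s,(198.2,151),.062))
E
python3 m.py
```

```text
lid [ 0.50313361 -0.31841234  0.05372952]
lid [ 0.50758776 -0.31561444  0.05405979]
rim [0.50215555 0.09187734 0.07020868]
tongue ((445.9071044921875, 68.60411071777344), (39.06101989746094, 38.46015167236328), 22.01946449279785)
tongue ((446.4057312011719, 70.0694808959961), (41.66600799560547, 40.71871566772461), 21.05719566345215)
knob top [ 0.50403784 -0.31848984  0.06      ] [ 0.50357254 -0.32273028  0.05      ]
knob s top [ 0.50636518 -0.31688983  0.062     ]
```

```bash
cat > ov.py <<'E'
from m import *
import sys
def ring(c,r,z):
    a=np.linspace(0,2*np.pi,120);return np.c_[c[0]+r*np.cos(a),c[1]+r*np.sin(a),0*a+z]
def draw(d,C,yaw,L,k=6):
    out=cv2.resize(d["pixels"][:,:,::-1],None,fx=k,fy=k,interpolation=cv2.INTER_NEAREST)
    ux=np.array([np.cos(yaw),np.sin(yaw)]);uy=np.array([-ux[1],ux[0]])
    rect=np.array([[*(np.array(C)+ux*a+uy*b),.105] for a,b in((-.041,.02),(-.041,-.02),(-.08,-.02),(-.08,.02),(-.041,.02))])
    for P,col in((ring(C,.075,.092),(255,0,0)),(ring(C,.065,.092),(0,0,255)),(ring(C,.042,.08),(255,0,255)),(rect,(255,255,0)),(ring(L,.055,.008),(255,0,0)),(ring(L,.013,.062),(255,255,0))):
        q=((proj(d,P)+.5)*k).astype(np.int32);cv2.polylines(out,[q],False,col,1)
    return out
C=(.5025,.0917);yaw=np.deg2rad(21.5);L=(.504,-.318)
o=draw(t,C,yaw,L);o2=draw(s,C,yaw,L)
a=o[164*6:224*6,180*6:240*6];b=o[167*6:227*6,325*6:385*6];cv2.imwrite("pics/o%s.png"%sys.argv[1],np.hstack([a,b]))
a=o2[185*6:250*6,265*6:330*6];b=o2[135*6:200*6,165*6:230*6];cv2.imwrite("pics/p%s.png"%sys.argv[1],np.hstack([a,b]))
E
python3 ov.py 1 >/dev/null
```

```text
(no output)
```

View pics/o1.png

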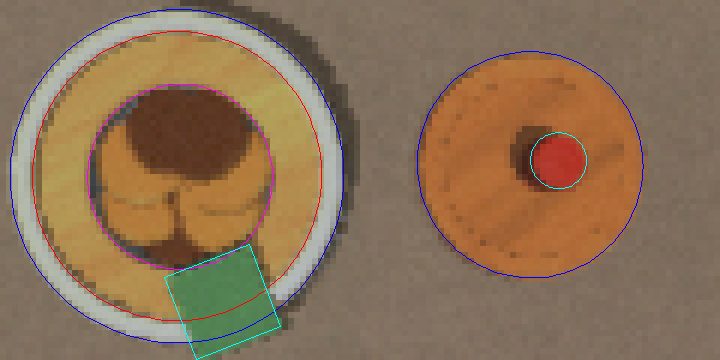

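View pics/p1.png

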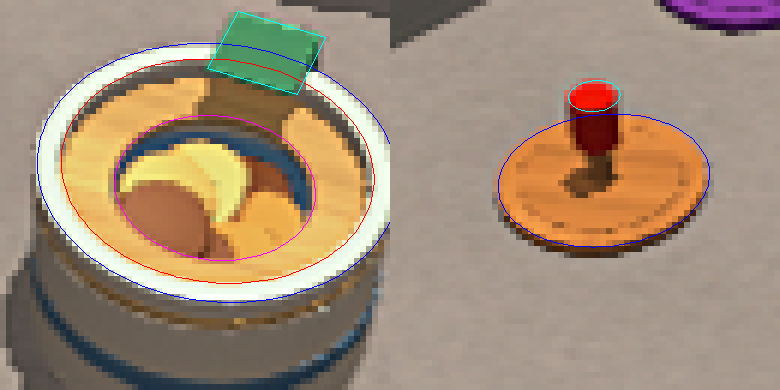

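The overlays agree to about 1–2 mm: tub at (0.5025, 0.0917), yaw 21.5°; lid knob at (0.5045, −0.3175). Next I compute the approach.

```bash
cat > mv.py <<'E'
import numpy as np
from scipy.spatial.transform import Rotation as R
from workcell import readout
def pose(xyz,yaw,tilt=0,tdir=None):
    # jaw (tool y) horizontal azimuth yaw (rad), z down; tilt about world horizontal axis
    zt=np.array([0,0,-1.]);y=np.array([np.cos(yaw),np.sin(yaw),0]);x=np.cross(y,zt)
    return np.array(xyz,float),R.from_matrix(np.c_[x,y,zt])
def rel(p0,r0,p,r):
    return np.r_[r0.inv().apply(p-p0)*1000,(r0.inv()*r).as_rotvec()]
def cur():
    s=readout.state();return s["tcp_pos"],R.from_rotvec(s["tcp_rot"])
E
python3 - <<'E'
from mv import *
np.set_printoptions(precision=4,suppress=True)
p0,r0=cur();print(r0.as_matrix())
L=(.5045,-.3175);y=np.arctan2(L[1],L[0])
# tool y currently (.27,-.96) outward => same sense
print(rel(p0,r0,*pose([*L,.13],y)))
E
```

```text
[[ 0.9625  0.2713 -0.0002]
 [ 0.2713 -0.9625  0.0009]
 [ 0.0001 -0.0009 -1.    ]]
[ 399.398  -107.24    100.968    -0.0008   -0.0004   -0.7343]
```

Emit:
carry_out(plan=[200,-54,0,0,0,-0.367,399.4,-107.2,60,0,0,-0.734,399.4,-107.2,60,0,0,-0.734,399.4,-107.2,60,0,0,-0.734,399.4,-107.2,60,0,0,-0.734,399.4,-107.2,60,0,0,-0.734,399.4,-107.2,60,0,0,-0.734,399.4,-107.2,80,0,0,-0.734,399.4,-107.2,101,0,0,-0.734,399.4,-107.2,101,0,0,-0.734,399.4,-107.2,101,0,0,-0.734,399.4,-107.2,101,0,0,-0.734,399.4,-107.2,101,0,0,-0.734], hand=-1)

```text
time_s: 1.45
tcp_pos: [0.5042, -0.3188, 0.1316]
tcp_rot: [2.75, 1.516, 0.001]
force: [-0.1, 0.5, -1.2]
grip_width: 0.996
```

```bash
cat > w.py <<'E'
import sys,cv2
from h import *
from mv import *
from workcell import viewer
np.set_printoptions(precision=4,suppress=True)
s=readout.state();print(s["time_s"],s["tcp_pos"],R.from_rotvec(s["tcp_rot"]).as_matrix().round(4).tolist(),s["force"],s["grip_width"],s["q"])
for n in sys.argv[2:]:
    d=viewer.get_image(n);cv2.imwrite(f"pics/{n}{sys.argv[1]}.png",d["pixels"][:,:,::-1]);np.savez(f"{n}{sys.argv[1]}.npz",**d)
E
python3 w.py 1 wrist
python3 - <<'E'
from h import *
d=dict(np.load("wrist1.npz"));k=1.5
o=cv2.resize(d["pixels"][:,:,::-1],None,fx=k,fy=k)
a=np.linspace(0,6.283,100);L=(.5045,-.3175)
for r,z in((.055,.008),(.013,.062)):
    q=(projw(d,np.c_[L[0]+r*np.cos(a),L[1]+r*np.sin(a),0*a+z])*k).astype(np.int32);cv2.polylines(o,[q],True,(255,255,0),1)
cv2.imwrite("pics/w1o.png",o)
E
```

```text
1.45 [ 0.5042 -0.3188  0.1316] [[0.534, 0.8455, 0.0016], [0.8455, -0.534, -0.0012], [-0.0001, 0.002, -1.0]] [-0.0903  0.4559 -1.1602] 0.996300973368698 [-0.6251  0.4961  1.4896 -0.      1.1539 -0.0618]
```

View pics/w1o.png

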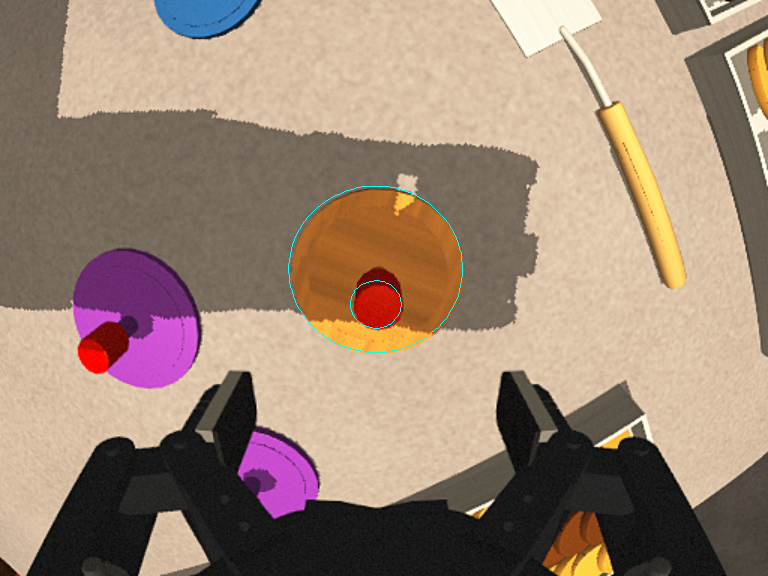

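The wrist picture shows the wooden lid centred at about (376,268) and its red knob at (377,305), with my overlay on both within 1–2 px. I go down and grip.

Emit:
carry_out(plan=[0,0.5,40,0,0,0,0,0.5,75,0,0,0,0,0.5,95,0,0,0,0,0.5,102,0,0,0,0,0.5,102,0,0,0,0,0.5,102,0,0,0,0,0.5,102,0,0,0])

```text
time_s: 2.2
tcp_pos: [0.5055, -0.3186, 0.0298]
tcp_rot: [2.749, 1.517, 0.002]
force: [-0.1, -0.7, 0.1]
grip_width: 0.999
```

Emit:
carry_out(plan=[0,0,0,0,0,0,0,0,0,0,0,0,0,0,0,0,0,0,0,0,0,0,0,0,0,0,0,0,0,0,0,0,0,0,0,0,0,0,0,0,0,0,0,0,0,0,0,0,0,0,0,0,0,0,0,0,0,0,0,0], hand=1, squeeze=60)

```text
time_s: 3.2
tcp_pos: [0.5052, -0.3182, 0.0286]
tcp_rot: [2.75, 1.518, 0.0]
force: [0.4, -0.3, 5.2]
grip_width: 0.286
```

```bash
python3 w.py 2 wrist
```

```text
3.2 [ 0.5052 -0.3182  0.0286] [[0.5329, 0.8462, 0.0005], [0.8462, -0.5329, -0.0003], [-0.0, 0.0006, -1.0]] [ 0.3727 -0.2673  5.2195] 0.28585304644102116 [-0.6235  0.6355  1.5432  0.      0.9622 -0.0615]
```

View pics/wrist2.png

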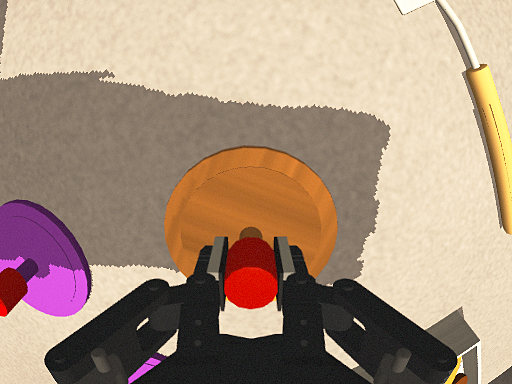

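The knob sits centrally between the pads at (250,270), and the lid is level. I lift it.

Emit:
carry_out(plan=[0,0,-15,0,0,0,0,0,-45,0,0,0,0,0,-90,0,0,0,0,0,-135,0,0,0,0,0,-165,0,0,0,0,0,-170,0,0,0,0,0,-170,0,0,0,0,0,-170,0,0,0])

```text
time_s: 4.05
tcp_pos: [0.5045, -0.3177, 0.1969]
tcp_rot: [-2.749, -1.517, 0.002]
force: [-0.1, -0.4, -2.3]
grip_width: 0.289
```

```bash
cat >> mv.py <<'E'
C=np.array([.5025,.0917]);YAW=np.deg2rad(21.5);U=.0286
def lidpose(xl,h,deg,U=U):
    """low underside edge at tub x=xl(m), height h above ledge, tilt deg"""
    a=np.deg2rad(deg);ex=np.array([np.cos(a),0,np.sin(a)]);ez=np.array([-np.sin(a),0,np.cos(a)])
    p=np.array([xl,0,h])+.055*ex+U*ez
    Z=R.from_euler('z',YAW).as_matrix()
    P=np.array([*C,.08])+Z@p
    zt=-Z@ez;yt=Z@ex;xt=np.cross(yt,zt)
    return P,R.from_matrix(np.c_[xt,yt,zt])
E
python3 w.py 3 wrist scene
python3 - <<'E'
from mv import *
np.set_printoptions(precision=4,suppress=True)
p0,r0=cur();P,r=lidpose(-.0335,.045,20);print(P,r.as_matrix(),rel(p0,r0,P,r))
P2,r2=lidpose(-.0335,.045,0);P2[2]=p0[2];print(rel(p0,r0,P2,r2))
E
```

```text
4.05 [ 0.5045 -0.3177  0.1969] [[0.5329, 0.8462, -0.0019], [0.8462, -0.5329, 0.0014], [0.0002, -0.0023, -1.0]] [-0.0858 -0.3604 -2.2692] 0.28925521894980427 [-0.6234  0.4318  1.4231  0.      1.289  -0.0614]
[0.5103 0.0948 0.1707] [[-0.3665  0.8743  0.3182]
 [ 0.9304  0.3444  0.1254]
 [ 0.      0.342  -0.9397]] [ 352.1451 -214.8641   26.6461   -0.3255    0.1621   -0.9278]
[ 362.7062 -207.1809    0.627    -0.0025   -0.0014   -0.9373]
```

View pics/wrist3.png

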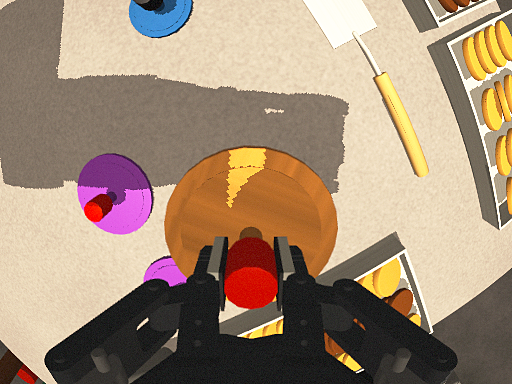

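View pics/scene3.png

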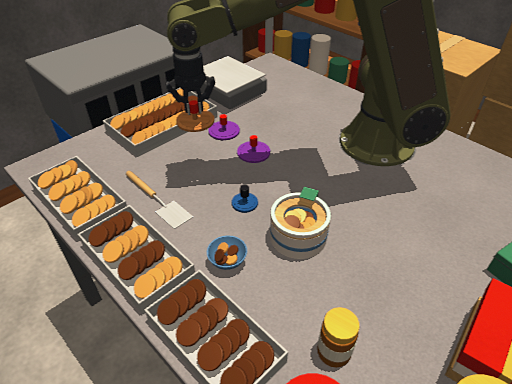

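The lid hangs level in the grip: wrist (252,215), scene (197,118). I carry it over the tub, then tilt it.

Emit:
carry_out(plan=[30,-17,0,0,0,-0.08,70,-40,0,0,0,-0.2,115,-66,0,0,0,-0.33,160,-92,0,0,0,-0.46,205,-117,0,0,0,-0.58,250,-143,0,0,0,-0.7,295,-168,0,0,0,-0.82,335,-191,0,0,0,-0.9,355,-203,0,0,0,-0.93,362.7,-207.2,0,0,0,-0.937,362.7,-207.2,0,0,0,-0.937,358,-211,13,-0.16,0.08,-0.933,352.1,-214.9,26.6,-0.3255,0.162,-0.928,352.1,-214.9,26.6,-0.3255,0.162,-0.928,352.1,-214.9,26.6,-0.3255,0.162,-0.928,352.1,-214.9,26.6,-0.3255,0.162,-0.928,352.1,-214.9,26.6,-0.3255,0.162,-0.928])

```text
time_s: 5.85
tcp_pos: [0.5115, 0.094, 0.172]
tcp_rot: [1.639, 2.407, 0.423]
force: [0.1, 0.2, -1.2]
grip_width: 0.291
```

```bash
cat > o.py <<'E'
import sys
from h import *; from mv import C,YAW,cur,U
tag=sys.argv[1];p,r=cur()
a=np.linspace(0,6.283,100)
def ringL(rr,z):return p+r.apply(np.c_[rr*np.cos(a),rr*np.sin(a),0*a+U-z])
def ringT(rr,z):return np.c_[C[0]+rr*np.cos(a),C[1]+rr*np.sin(a),0*a+z]
ux=np.array([np.cos(YAW),np.sin(YAW)]);uy=np.array([-ux[1],ux[0]])
rect=np.array([[*(C+ux*i+uy*b),.105] for i,b in((-.041,.02),(-.041,-.02),(-.08,-.02),(-.08,.02))])
def go(n,k,box):
    d=dict(np.load(f"{n}{tag}.npz"));o=cv2.resize(d["pixels"][:,:,::-1],None,fx=k,fy=k)
    for P,c in((ringT(.065,.092),(0,0,255)),(rect,(255,255,0)),(ringL(.055,0),(255,0,0)),(ringL(.055,.008),(255,0,255))):
        q=(((projw if n=="wrist" else proj)(d,P)+.5)*k).astype(np.int32);cv2.polylines(o,[q],True,c,1)
    x0,y0,x1,y1=[int(v*k) for v in box];return o[y0:y1,x0:x1]
cv2.imwrite(f"pics/ov{tag}.png",np.hstack([go("scene",4,(250,120,350,260)),go("top",4,(170,140,270,280))]))
if len(sys.argv)>2: cv2.imwrite(f"pics/ovw{tag}.png",go("wrist",1.5,(0,0,512,384)))
E
python3 w.py 4 wrist scene top; python3 o.py 4 w
python3 - <<'E'
from mv import *
np.set_printoptions(precision=4,suppress=True)
p0,r0=cur();P,r=lidpose(-.0335,.045,20);print(rel(p0,r0,P,r))
E
```

```text
5.85 [0.5115 0.094  0.172 ] [[-0.3661, 0.8739, 0.3199], [0.9306, 0.3448, 0.1231], [-0.0027, 0.3427, -0.9394]] [ 0.0951  0.2267 -1.1744] 0.2912934183178189 [ 0.0627  0.1328  1.9093  0.1483  0.77   -0.402 ]
[ 0.6557 -0.935   0.7537  0.0009  0.0022  0.0011]
```

View pics/ov4.png

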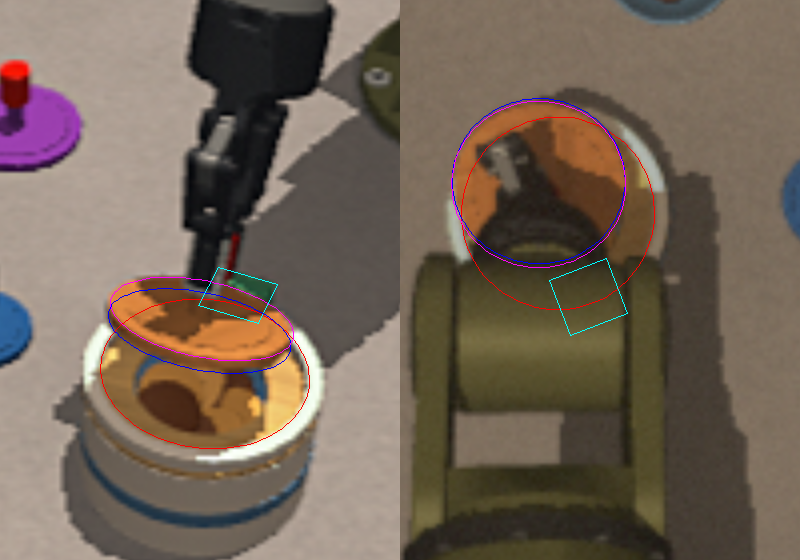

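View pics/ovw4.png

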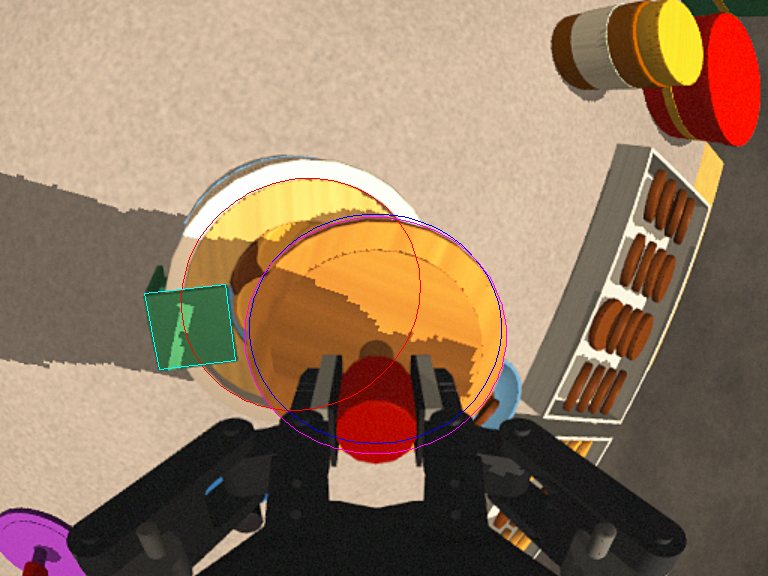

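The tilted lid and its overlay agree in the scene and wrist views, and the low edge sits just in front of the tongue. I compute the lowering, slide and levelling.

```bash
python3 - <<'E'
from mv import *
np.set_printoptions(precision=3,suppress=True)
a=lidpose(-.0335,.045,20)
for x,h,g in((-.0335,.025,20),(-.0335,.003,20)):print(rel(*a,*lidpose(x,h,g)))
b=lidpose(-.0335,.003,20)
for x in(-.045,-.057):print(rel(*b,*lidpose(x,.003,20)))
c=lidpose(-.057,.003,20)
for h,g in((.003,15),(.003,10),(.003,5),(.002,2.5),(.0015,0)):print(g,rel(*c,*lidpose(-.057,h,g)))
E
```

```text
[ 0.    -6.84  18.794  0.     0.     0.   ]
[  0.    -14.365  39.467   0.      0.      0.   ]
[ -0.    -10.806  -3.933   0.      0.      0.   ]
[ -0.    -22.083  -8.037   0.      0.      0.   ]
15 [-0.     2.283  4.902  0.087  0.    -0.   ]
10 [-0.     4.131  9.985  0.175 -0.     0.   ]
5 [-0.     5.528 15.21   0.262  0.    -0.   ]
2.5 [-0.     5.713 18.802  0.305  0.    -0.   ]
0 [-0.     5.952 21.945  0.349  0.    -0.   ]
```

Emit:
carry_out(plan=[0,-2,5,0,0,0,0,-4.4,12,0,0,0,0,-6.8,18.8,0,0,0,0,-9,25,0,0,0,0,-11,30,0,0,0,0,-12.7,35,0,0,0,0,-13.7,37.7,0,0,0,0,-14.4,39.5,0,0,0,0,-14.4,39.5,0,0,0,0,-14.4,39.5,0,0,0,0,-14.4,39.5,0,0,0])

```text
time_s: 7.1
tcp_pos: [0.511, 0.0943, 0.1299]
tcp_rot: [1.638, 2.407, 0.425]
force: [0.8, 1.0, -1.9]
grip_width: 0.288
```

```bash
python3 w.py 5 wrist scene top; python3 o.py 5 w
python3 - <<'E'
from mv import *
np.set_printoptions(precision=4,suppress=True)
p0,r0=cur();P,r=lidpose(-.0335,.003,20);print(rel(p0,r0,P,r))
E
```

```text
7.1 [0.511  0.0943 0.1299] [[-0.3667, 0.8733, 0.3207], [0.9303, 0.3452, 0.1238], [-0.0026, 0.3438, -0.939]] [ 0.7622  1.012  -1.9119] 0.287725331195471 [ 0.0631  0.1951  1.9504  0.1678  0.667  -0.4275]
[ 0.6596 -0.734   0.9164  0.0017  0.0023  0.0011]
```

View pics/ov5.png

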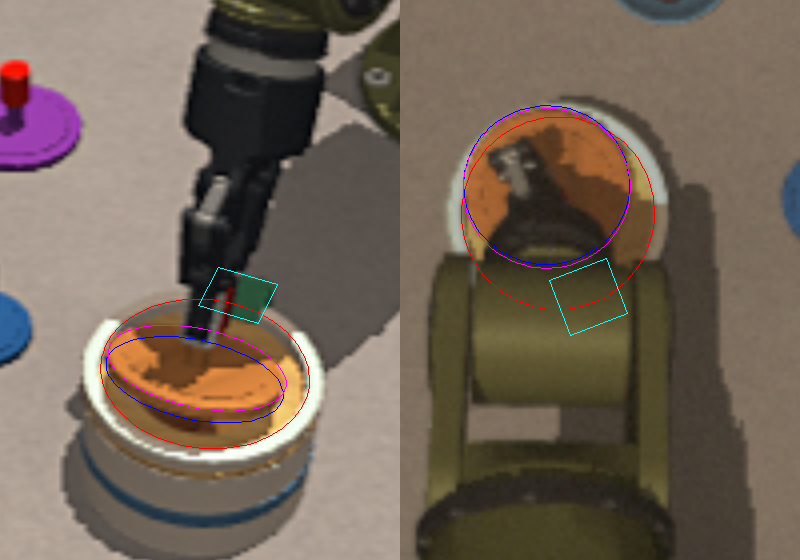

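View pics/ovw5.png

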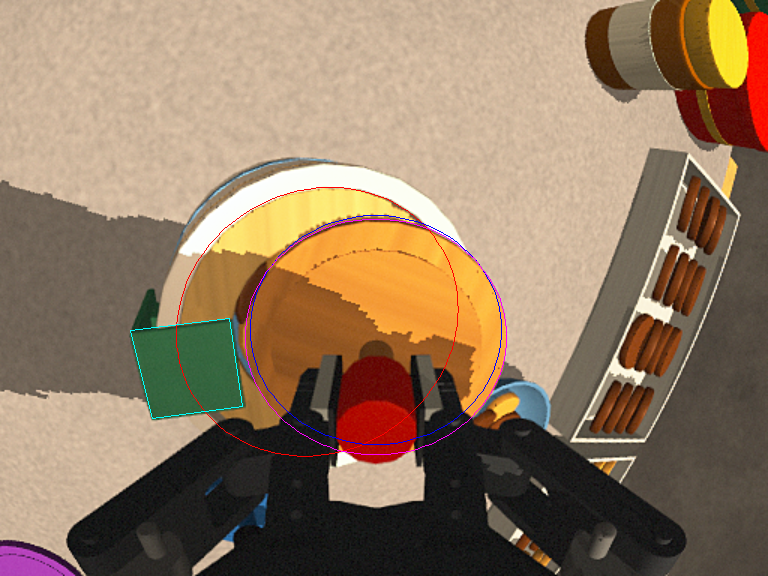

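The lid's low edge is down in the recess, just in front of the tongue tip (wrist: tip at x≈238, lid edge at x≈246), and there is no contact force. I slide it under the tongue.

Emit:
carry_out(plan=[0,-3,-1.1,0,0,0,0,-7,-2.5,0,0,0,0,-11,-4,0,0,0,0,-15,-5.4,0,0,0,0,-19,-6.9,0,0,0,0,-22.1,-8,0,0,0,0,-22.1,-8,0,0,0,0,-22.1,-8,0,0,0])

```text
time_s: 8.05
tcp_pos: [0.4891, 0.0857, 0.1297]
tcp_rot: [1.638, 2.408, 0.424]
force: [0.5, -0.3, -1.3]
grip_width: 0.285
```

```bash
python3 w.py 6 wrist scene top; python3 o.py 6 w
python3 - <<'E'
from mv import *
np.set_printoptions(precision=4,suppress=True)
p0,r0=cur();P,r=lidpose(-.057,.003,20);print(rel(p0,r0,P,r))
E
```

```text
8.05 [0.4891 0.0857 0.1297] [[-0.3666, 0.8734, 0.3205], [0.9304, 0.3451, 0.1237], [-0.0025, 0.3436, -0.9391]] [ 0.4907 -0.2874 -1.3191] 0.28526367334352926 [ 0.0456  0.1472  2.0087  0.1789  0.6595 -0.4537]
[ 0.6475 -0.727   0.6822  0.0015  0.0022  0.0011]
```

View pics/ov6.png

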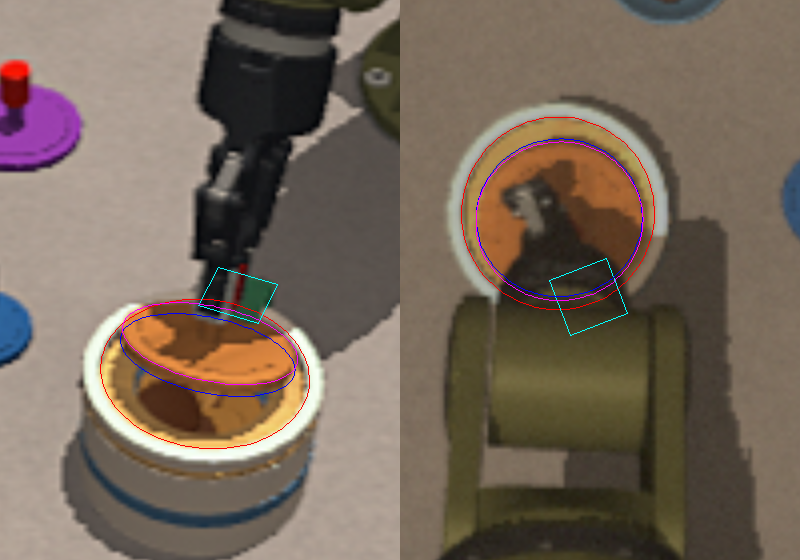

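View pics/ovw6.png

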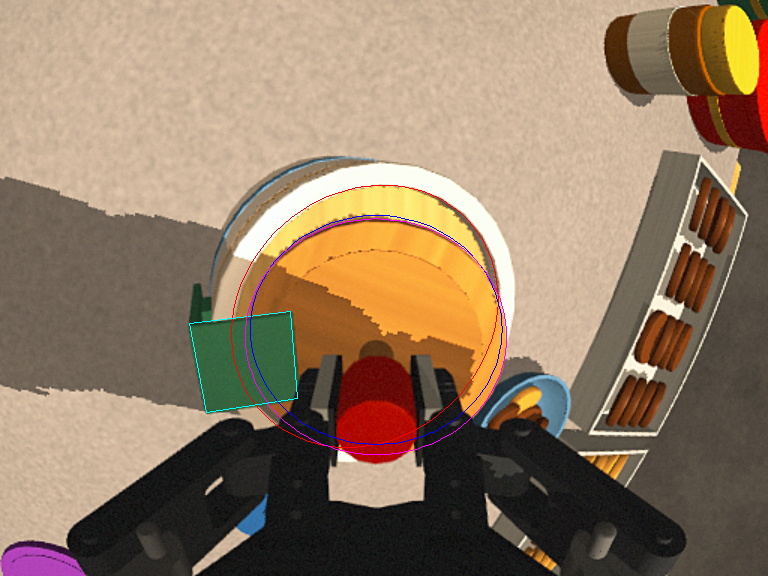

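The low edge is now under the tongue (the tongue covers the lid edge at wrist x≈250–297), with no contact. I level the lid.

Emit:
carry_out(plan=[0,1.1,2.4,0.043,0,0,0,2.3,4.9,0.087,0,0,0,3.2,7.4,0.131,0,0,0,4.1,10,0.175,0,0,0,4.9,12.6,0.218,0,0,0,5.5,15.2,0.262,0,0,0,5.7,18,0.305,0,0,0,5.9,20,0.335,0,0,0,6,21,0.349,0,0,0,6,21,0.349,0,0,0,6,21,0.349,0,0])

```text
time_s: 9.3
tcp_pos: [0.5009, 0.0904, 0.1119]
tcp_rot: [1.766, 2.594, 0.0]
force: [0.4, -0.1, -1.1]
grip_width: 0.281
```

```bash
python3 w.py 7 wrist scene; python3 - <<'E'
from mv import *
np.set_printoptions(precision=4,suppress=True)
p0,r0=cur();P,r=lidpose(-.057,.000,0);print(P,rel(p0,r0,P,r))
E
```

```text
9.3 [0.5009 0.0904 0.1119] [[-0.3667, 0.9303, 0.0027], [0.9303, 0.3667, -0.0015], [-0.0024, 0.002, -1.0]] [ 0.443  -0.0975 -1.1326] 0.28111428029243934 [ 0.1074  0.3445  1.7626 -0.002   1.0319 -0.2671]
[0.5006 0.091  0.1086] [0.6898 0.0377 3.4144 0.0021 0.0025 0.0001]
```

View pics/wrist7.png

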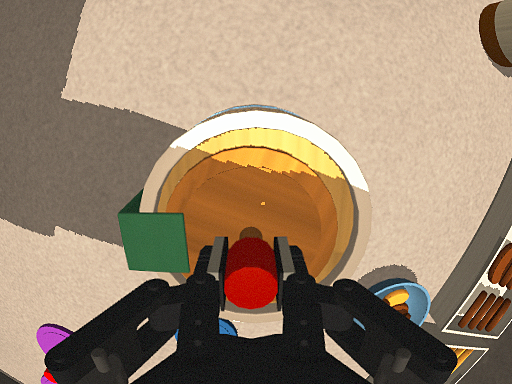

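View pics/scene7.png

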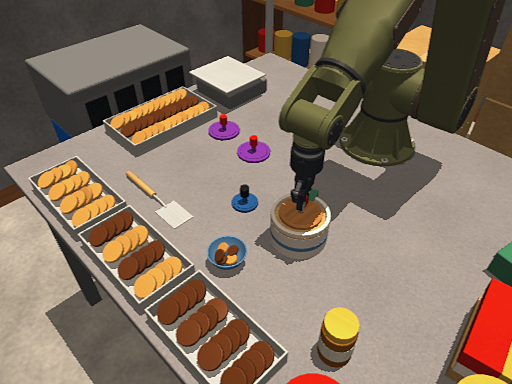

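The lid is level, inside the recess and under the tongue (wrist (150–188, 215–270)), about 3 mm above the ledge. I lower it gently.

Emit:
carry_out(plan=[0,0,0.8,0,0,0,0,0,1.6,0,0,0,0,0,2.3,0,0,0,0,0,2.8,0,0,0,0,0,2.8,0,0,0,0,0,2.8,0,0,0,0,0,2.8,0,0,0])

```text
time_s: 10.1
tcp_pos: [0.501, 0.0904, 0.1091]
tcp_rot: [1.766, 2.595, -0.0]
force: [-0.0, -0.5, -1.3]
grip_width: 0.285
```

Emit:
carry_out(plan=[0,0,0.3,0,0,0,0,0,0.6,0,0,0,0,0,0.9,0,0,0,0,0,0.9,0,0,0,0,0,0.9,0,0,0])

```text
time_s: 10.6
tcp_pos: [0.5011, 0.0903, 0.1086]
tcp_rot: [1.766, 2.594, 0.0]
force: [-0.9, -1.6, 5.4]
grip_width: 0.288
```

Contact came at TCP z = 0.1086, exactly the seated height, with about 6 N. I open part-way so the fingers stay clear of the tongue.

Emit:
carry_out(plan=[0,0,0,0,0,0,0,0,0,0,0,0,0,0,0,0,0,0,0,0,0,0,0,0,0,0,0,0,0,0,0,0,0,0,0,0], hand=0.1)

```text
time_s: 11.2
tcp_pos: [0.5009, 0.0904, 0.1082]
tcp_rot: [1.766, 2.595, -0.0]
force: [-0.1, -0.3, -0.2]
grip_width: 0.45
```

```bash
python3 w.py 8 wrist
```

```text
11.2 [0.5009 0.0904 0.1082] [[-0.3667, 0.9303, 0.0023], [0.9303, 0.3667, -0.0017], [-0.0025, 0.0015, -1.0]] [-0.1059 -0.2883 -0.1707] 0.449701190929445 [ 0.1075  0.3502  1.7647 -0.0023  1.0245 -0.2668]
```

View pics/wrist8.png

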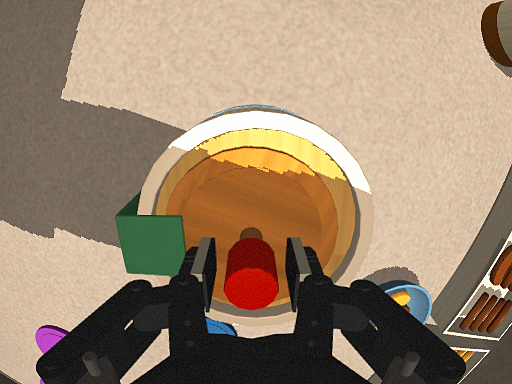

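Both pads are free of the knob (gaps at x≈212 and 288). I retreat straight up, then back off for a clear top view.

Emit:
carry_out(plan=[0,0,-8,0,0,0,0,0,-20,0,0,0,0,0,-40,0,0,0,0,0,-70,0,0,0,0,0,-100,0,0,0,0,0,-130,0,0,0,0,-20,-150,0,0,0,0,-60,-150,0,0,0,0,-90,-150,0,0,0,0,-90,-150,0,0,0,0,-90,-150,0,0,0])

```text
time_s: 12.35
tcp_pos: [0.417, 0.0575, 0.2593]
tcp_rot: [1.766, 2.593, 0.002]
force: [-0.3, -0.9, 1.7]
grip_width: 0.45
```

```bash
python3 w.py 9 wrist scene top; python3 - <<'E'
from h import *
from mv import C
f=lambda n,b:cv2.resize(dict(np.load(f"{n}9.npz"))["pixels"][b[1]:b[1]+64,b[0]:b[0]+64,::-1],(384,384),interpolation=cv2.INTER_NEAREST)
cv2.imwrite("pics/fin.png",np.hstack([f("scene",(268,182)),f("top",(180,164))]))
a=np.linspace(0,6.283,100)
d=dict(np.load("scene9.npz"));o=cv2.resize(d["pixels"][:,:,::-1],None,fx=6,fy=6)
c=(.5007,.0907)
for r,z,col in((.055,.088,(255,0,0)),(.013,.142,(255,255,0))):
    cv2.polylines(o,[((proj(d,np.c_[c[0]+r*np.cos(a),c[1]+r*np.sin(a),0*a+z])+.5)*6).astype(np.int32)],True,col,1)
cv2.imwrite("pics/fino.png",o[170*6:250*6,262*6:340*6])
E
```

```text
12.35 [0.417  0.0575 0.2593] [[-0.3663, 0.9305, 0.0045], [0.9305, 0.3663, -0.0016], [-0.0031, 0.0036, -1.0]] [-0.2864 -0.855   1.6753] 0.45013922223114544 [ 0.0511 -0.0197  1.8189 -0.0019  1.338  -0.3235]
```

View pics/fino.png

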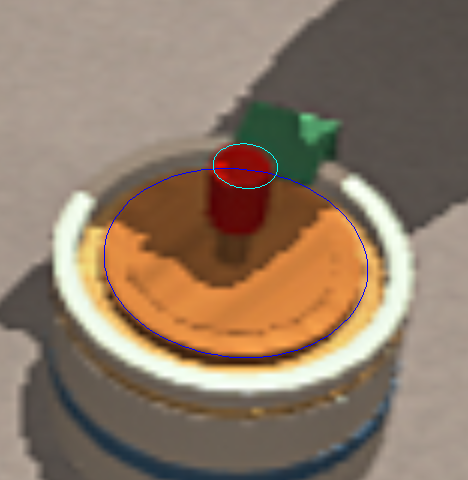

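View pics/wrist9.png

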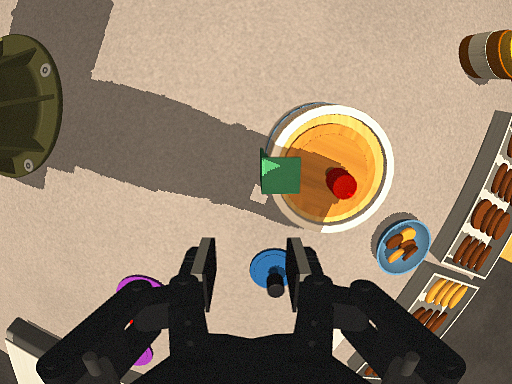

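View pics/top9.png

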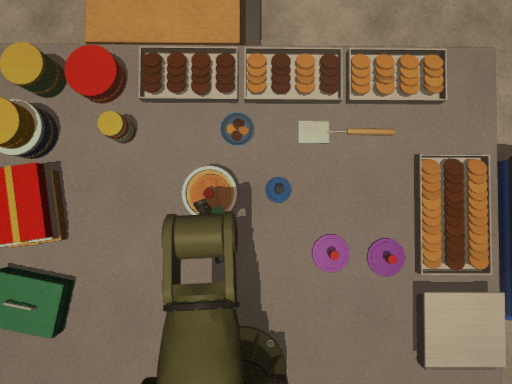

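The lid lies flat on the ledge and under the tongue. The blue lid at (278,189) and the jar at (113,124) in the top view are where they were, and the arm is clear. I hand the job in.

```bash
python3 -c "
from workcell import ticket
print(ticket.close_job())"
```

```text
the job is handed in; nothing more can be done
None
```

The tub is closed and the job is handed in, at about 12.5 s of the 38 s allowed. I gripped the wooden lid by its red knob and tilted it 20°. Its low edge went into the recess in front of the green tongue and slid under it. I then levelled the lid, lowered it onto the ledge, and only after that let go.

- **Seating:** The lid touched the ledge at the expected height (TCP z = 0.1086 m) with about 6 N, and the largest force I read at any stage was well under the limits.
- **Final pictures:** The lid lies flat in the recess with its −x edge under the tongue. Its outline in the scene view agrees with a flat, seated lid to within 1–2 pixels, which is about the calibration error.
- **Left alone:** The blue lid and the jar stand at the same places in the top picture as at the start. The arm is clear of everything.

No check failed or disagreed.

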